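Cup to the drying peg, splash guard up

ROBOT

A 6-joint arm with a two-finger parallel gripper is mounted at the origin on the work surface. World frame = base frame: x ahead of the robot, y to its left, z up, the work surface at z = 0. Lengths are in m, angles in degrees, forces in N, time in s.
With the tool pointing down it reaches from about 0.375 to 0.9 m from the base axis. Payload 3.1 kg.
Tool frame: the origin (TCP) lies at the very end of the fingers, on their centre line; the grasp point (between the pads) lies 19 mm behind it; z points along the fingers, y is the line along which they close (so a half turn about z gives the same grasp; the last joint's range is limited). The gripper opens to 87 mm and grips with 3 to 60 N. Pads are 19 mm wide; open, the fingers measure 117 mm over their backs; the gripper's body (75 mm by 190 mm) begins 51 mm behind the grasp point.
Start: joints at [55.204, 30.224, 82.088, -0, 67.689, -10.227], TCP at [0.26, 0.568, 0.223] pointing down, gripper open.
Joint ranges: [-176.69, 176.69], [-43.24, 126.21], [12.49, 139.97], [-82, 262], [0, 151.66], [-163.58, 163.58]. Speed limits (degrees/s): [159.86, 159.86, 180, 180, 180, 180].

INTERFACE

Orientations are given as a 3x3 rotation matrix whose columns are the frame's x, y, z axes.
In Python, from rig import readout, viewer, ticket gives the robot as it stands.
- The arm moves only by the tool send_rows, never from a script. Its argument "moves" is a list of rows, each a list of 6 numbers: the shift along the tool's x, y, z in units of 250 mm (1.0 is 250 mm), then the turn, a rotation vector about the tool's x, y, z in units of 90 degrees (1.0 is 90 degrees). A call has 1 to 12 rows; each row is the pose to reach, as a shift and turn from the pose commanded when the call began, along the tool's axes at that moment; what a row does not reach only later rows make up. A row lasts 1/10 s, in which the tool goes at most 50 mm and 8.59 degrees, less where a joint would pass 70% of its speed; a pose out of reach is approached as far as the arm can. A call with a number of a shift or a turn outside -1 to 1 is refused whole. A call with a gripper value outside its range is refused whole. "grip" is the opening, from 0 (shut) to 1 (fully open), set as the call begins (left out, the last holds). The fingers move at their own pace and stop on an object; the grip force is fixed at half the most. Time passes only in rows, so rows that repeat a pose let the fingers close. It gives the time, the measured TCP pose, the force, the opening and the grip force at its end, in the units of the state.
- readout.read_state(): the state, without advancing time (a new reading comes with each control period).
- viewer.capture(name): name is "scene" or "top"; returns (picture, depth): 420x560x3 uint8, red, green, blue; 420x560 float32, m along the optical axis (not along the pixel's ray), 0 where there is no reading.
- viewer.camera_info(name): a dict with "fx", "fy", "cx", "cy" (pixels), "distortion" ([k1, k2, p1, p2, k3] as OpenCV has them; the pictures are not rectified), "R" (3x3) and "t" (3): a world point X has camera coordinates R X + t. Camera axes: x right, y down, z forward; pixel columns grow to the right and rows downward; lengths in m; the calibration is good to about 2 mm. A picture is of the moment at which its call begins. camera_info takes no time and is no camera call.
- ticket.hand_in(): hands the job in; it is judged then, once.
The state is a dict: "time_s": time; "joint_positions": joint angles; "qvel": joint speeds; "tau": joint torques, N m; "position": TCP position; "tcp_rot": TCP orientation; "force": force on the tool from outside, world axes, zero at the start; "moment": the same for the moment, N m; "opening": opening from 0.0 (shut) to 1.0 (fully open); "grasp_force": force on a finger pad.
Only numpy, scipy, OpenCV 4.12 (cv2) and the standard library are available. Lean on these libraries where they do the work, as an engineer would, in place of code of your own. Each camera call takes 0.05 s, during which the arm holds its last target. There are 200 camera calls.

TASK

The rinsed cleaning cup lies in the draining cradle: put it upside down over the empty drying peg, lowering it until its rim stands on the peg's foot (or within a few millimetres of it) before you let go. Fold the splash guard behind the pegs upright, so that no drips reach the electronics beyond it. Leave the other cup and the things on the bench where they are.

Things in the scene. Friction and masses are not known exactly. Their poses are not given: they have to be found in the camera images.
- cup: The rinsed metal cup (plain aluminium, straight round wall, no handle): 62 mm outside diameter, 110 mm long, wall 3 mm (bore 56 mm), closed end 4 mm thick, 80 to 170 g. Origin: centre of the outside of its closed end; its z axis points along its axis to the open mouth. It starts lying on the cradle's two rails, mouth towards the robot's side and 20 degrees below level.
- cup_rim (a point): centre of the cup's open mouth, 110 mm from its origin along its z axis
- cup_mid (a point): centre of the cup's axis, halfway along, 55 mm from its origin
- cradle: Fixed draining cradle: grey base 150 x 90 x 6 mm, two steel wire rails 10 mm thick, 40 mm apart, sloping down 20 degrees to its own -x end, where two short wires stop the cup's rim. They touch only the cup's underside; its sides and top are free. Origin: centre of the underside; x runs uphill along the cup, z up. The cup's middle lies about 74 mm above the table.
- tray: Fixed grey drip tray, 150 mm (x) x 310 mm (y), rim 22 mm high, with two pegs side by side 150 mm apart along its y, 12 mm to the robot's side of its centre line, and the splash guard hinged on its far long edge. Origin: centre of the underside; x points to the guard's edge, away from the robot, z up.
- free_peg: The empty white drying peg, fixed upright in the tray (left or right place): 44 mm diameter post with a tapered top, on a round foot 80 mm across and 12 mm high. Origin: centre of the foot's underside, z up. The post ends 75 mm above the foot's top, so a cup set over it stands on its rim on the foot.
- free_peg_foot (a point): centre of the top face of the empty peg's foot (17 mm above the table), where the cup's rim must come to rest; z up
- free_peg_tip (a point): top of the empty peg's post, 75 mm above its foot's top
- used_peg: the other peg, identical; it already carries the spare cup
- spare_cup: the other cup, identical, already upside down on its peg; leave it. Origin: centre of its closed end (now its top), z towards its mouth
- guard (a joint): angle of the splash guard about its hinge: 0 = folded flat outwards behind the tray (away from the robot), 1.571 = upright, at most 2.1 (leaning over the tray). It starts leaning outwards at 0.65 to 1.0. The hinge is stiff: the guard stays where it is left and needs 2 to 5 N at its free edge; there is no stop at upright.
- guard_hinge (a point): middle of the guard's hinge line, 26 mm above the table, 72 mm from the tray's centre along the tray's x; the hinge line runs along the tray's y
- guard_edge (a point): middle of the guard's free edge, 120 mm from the hinge. The guard is a clear panel in an aluminium frame, 240 mm wide (tray's y), 120 mm from hinge to free edge, 6 mm thick; this point lies at mid thickness
- meter: black hand-held multimeter lying flat, 150 x 78 x 43 mm (bystander); origin at its underside
- flux_bottle: small amber bottle standing, 52 mm across, 100 mm tall (bystander); origin at its underside
- tape: paper tape ring lying flat, 90 mm across, 24 mm high (bystander); origin at its underside
- spool: grey solder spool standing on end, 64 mm across, 50 mm high (bystander); origin at its underside
- carton: small cardboard box, 90 x 120 x 50 mm (bystander); origin at its underside
- driver: screwdriver with a yellow handle lying flat, 130 mm long (bystander); origin at its underside
Things that resemble listed ones, but are neither listed nor needed, are in the scene too. What is shaped like the cup but green or red is not meant.

How it is judged:
By the outcome, as a careful person would: the job done as asked, in the order asked, and still so for the second after the job is handed in, with the robot touching nothing.
It also fails if it takes over 64 s, if anything falls off the work surface, if the arm or the gripper's body presses on something with over 40 N, if the wrist force passes 120 N, or if a joint passes its speed limit or range.

## Working session

There is one attempt and no reset: what is moved stays moved. The work goes in short steps, Python scripts to look and compute and a tool call to move; the robot and the scene stay as the last step left them, time stands still between calls to the robot, and variables do not carry over. Pictures are saved under pics/ and viewed, at most 10 in all, crops included, and the job is handed in when it is done.

Besides the shell and the picture viewer there is one more tool, called after "Emit:" as a command line: name --pt "numbers of a row" for each row, then --argument value for the rest. send_rows: Moves the arm, as the interface text tells. Shifts and turns lie within -1 to 1; 1 stands for 250 mm of shift or 90 degrees of turn. Its arguments: {"type":"object","properties":{"moves":{"type":"array"},"grip":{"type":"number"}},"required":["moves"]}

```bash
mkdir -p pics; ls; cat > h.py <<'E'
import numpy as np, cv2
from rig import readout, viewer, ticket
def cap(n,save=None):
    im,d=viewer.capture(n)
    np.savez(f'/tmp/{save or n}.npz',im=im,d=d)
    if save: cv2.imwrite(f'pics/{save}.png',im[...,::-1])
    return im,d
def cloud(n,d):
    c=viewer.camera_info(n);K=np.array([[c['fx'],0,c['cx']],[0,c['fy'],c['cy']],[0,0,1.]])
    h,w=d.shape;u,v=np.meshgrid(np.arange(w),np.arange(h))
    p=cv2.undistortPoints(np.stack([u,v],-1).reshape(-1,1,2).astype(np.float64),K,np.array(c['distortion'])).reshape(h,w,2)
    P=np.dstack([p[...,0]*d,p[...,1]*d,d])
    X=(P-np.array(c['t']))@np.array(c['R'])
    X[d<=0]=np.nan
    return X
def load(s):
    z=np.load(f'/tmp/{s}.npz');return z['im'],z['d']
E
python3 - <<'E'
from h import *
for n in('scene','top'):
    cap(n,n+'0'); c=viewer.camera_info(n); print(n,c['fx'],-np.array(c['R']).T@c['t'],np.array(c['R'])[2].round(2))
s=readout.read_state();print(s['time_s'],s['position'],np.round(s['tcp_rot'],3),s['opening'])
E
```

```text
pics
scene 514.061450186153 [ 1.19804382 -0.50194909  1.17792095] [-0.52  0.36 -0.78]
top 425.12288423018384 [ 0.30730646 -0.00483486  1.44473477] [ 0.14 -0.02 -0.99]
0.1 [0.25945202 0.5678836  0.22167185] [[-0.909  0.416 -0.001]
 [ 0.416  0.909 -0.002]
 [ 0.    -0.002 -1.   ]] 0.9953951057404774
```

View pics/scene0.png

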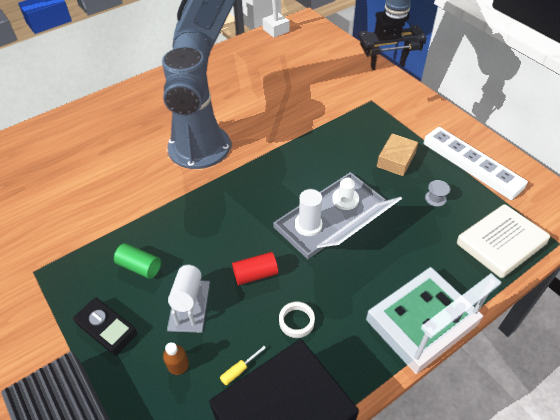

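View pics/top0.png

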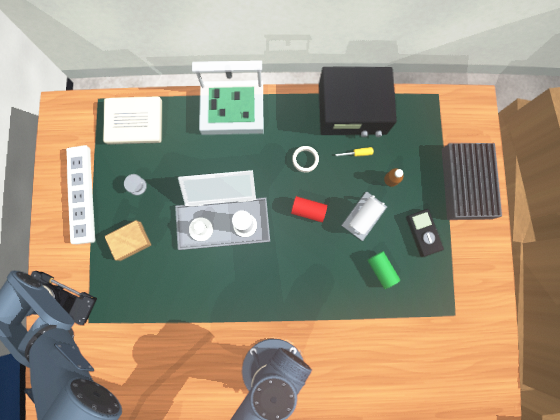

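In the scene picture, the things that could be taken for the cup are:
- plain metal cup in the cradle: scene (186,287), top (365,215)
- red look-alike: scene (255,268), top (309,209)
- green look-alike: scene (137,260), top (384,270)
- spare cup already on its peg: scene (310,212), top (243,224)

By the description I choose the plain one in the cradle. The free peg is at scene (346,195), top (201,228). The guard runs behind the pegs, top (218,188).

```bash
python3 - <<'E'
from h import *
a,da=load('scene0');b,db=load('top0')
c1=cv2.resize(a[250:345,140:235],(380,380),interpolation=cv2.INTER_CUBIC);c2=cv2.resize(b[165:260,170:265],(380,380),interpolation=cv2.INTER_CUBIC)
cv2.imwrite('pics/crop1.png',np.hstack([c1,c2])[...,::-1])
for n,d in(('scene',da),('top',db)):
    X=cloud(n,d)
    np.save(f'/tmp/X{n}.npy',X)
    if n=='top': pts={'cup':(365,215),'spare':(243,219),'peg':(200,226),'trayTL':(177,203),'trayTR':(268,199),'trayBR':(269,241),'trayBL':(178,247),'gTL':(181,178),'gTR':(253,172),'gBL':(184,203),'gBR':(256,199),'red':(309,209),'tab':(300,250)}
    else: pts={'cup':(186,287),'spare':(312,196),'peg':(347,183),'guard':(398,200),'g2':(325,242)}
    for k,(u,v) in pts.items(): print(n,k,X[v,u].round(3))
E
```

```text
scene cup [ 0.524 -0.321  0.109]
scene spare [0.484 0.096 0.125]
scene peg [0.477 0.231 0.085]
scene guard [0.628 0.282 0.115]
scene g2 [0.581 0.068 0.042]
top cup [ 0.498 -0.307  0.101]
top spare [0.488 0.084 0.126]
top peg [0.473 0.224 0.09 ]
top trayTL [0.564 0.319 0.004]
top trayTR [0.573 0.005 0.003]
top trayBR [0.427 0.004 0.02 ]
top trayBL [ 0.413  0.315 -0.001]
top gTL [0.625 0.282 0.119]
top gTR [0.669 0.056 0.005]
top gBL [0.558 0.288 0.037]
top gBR [0.57  0.046 0.025]
top red [ 0.527 -0.13   0.062]
top tab [ 0.396 -0.101  0.003]
```

View pics/crop1.png

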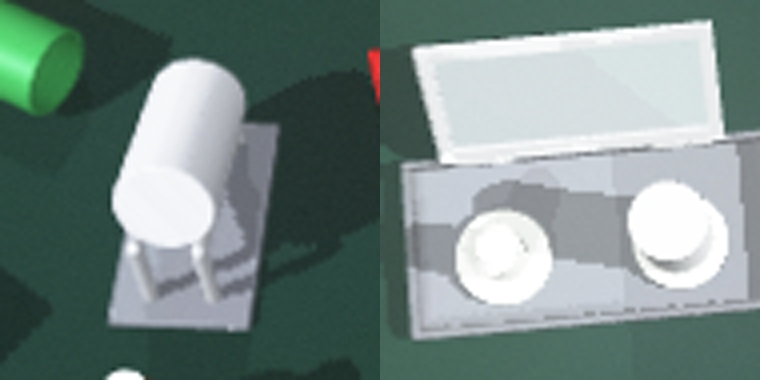

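The crop shows the plain metal cup in the cradle, with its closed end facing the scene camera and its mouth down and towards the robot. The left peg (crop 500,250) is bare and the right one carries the spare cup.

```bash
cat > fit.py <<'E'
from h import *
from scipy.optimize import least_squares
P=[np.load('/tmp/Xscene.npy'),np.load('/tmp/Xtop.npy')]
def sel(i,c,r,z0,z1):
    X=P[i].reshape(-1,3);m=(np.hypot(X[:,0]-c[0],X[:,1]-c[1])<r)&(X[:,2]>z0)&(X[:,2]<z1);return X[m]
# cup
for idx in([0],[1],[0,1]):
    Q=np.vstack([sel(i,(.51,-.31),.085,.06,.16) for i in idx])
    def ax(p): t=np.radians(20);return np.array([np.cos(t)*np.cos(p),np.cos(t)*np.sin(p),np.sin(t)]) # uphill
    def res(q):
        a=ax(q[2]);o=np.array([.51+q[0]*0,-.31+q[0],.074+q[1]]);return np.linalg.norm(np.cross(Q-o,a),axis=1)-.031
    s=least_squares(res,[0,0,-.4],loss='soft_l1',f_scale=.002)
    a=ax(s.x[2]);o=np.array([.51,-.31+s.x[0],.074+s.x[1]])
    side=abs(res(s.x))<.004;t=(Q[side]-o)@a; inn=res(s.x)<-.006
    te=(Q[inn]-o)@a
    print('cup',idx,len(Q),'yaw',np.degrees(s.x[2]).round(2),'o',o.round(4),'t',np.percentile(t,[1,99]).round(4),'end',np.median(te).round(4) if len(te) else None, 'rms',np.sqrt(np.median(res(s.x)**2)))
    print('  closed end centre by',(o+a*np.percentile(t,99)).round(4),'mid from it',(o+a*(np.percentile(t,99)-.055)).round(4))
def circ(Q,c,R):
    s=least_squares(lambda q:np.hypot(Q[:,0]-q[0],Q[:,1]-q[1])-R,c,loss='soft_l1',f_scale=.002);return s.x.round(4)
for i in(0,1):
    A=sel(i,(.475,.225),.045,.03,.065);B=sel(i,(.485,.08),.06,.04,.112)
    T=sel(i,(.485,.085),.05,.118,.14)
    F=sel(i,(.475,.225),.06,.013,.022)
    print(i,'peg',len(A),circ(A,[.475,.225],.022) if len(A)>9 else '', 'spare',len(B),circ(B,[.485,.08],.031) if len(B)>9 else '','sparetop',T.mean(0).round(4))
    # guard plane
    X=P[i].reshape(-1,3)
    G=X[(X[:,0]>.575)&(X[:,0]<.70)&(X[:,1]>.03)&(X[:,1]<.32)&(X[:,2]>.045)&(X[:,2]<.15)]
    m=np.median(G,0)
    for k in range(5):
        U=np.linalg.svd(G-G.mean(0),full_matrices=False)[2][2];r=(G-G.mean(0))@U;G=G[abs(r)<max(.004,2*np.std(r))] 
    U*=np.sign(U[2]);print('  guard n',U.round(3),'c',G.mean(0).round(3),len(G),'angle',np.degrees(np.arccos(U[2])).round(1),'yaw',np.degrees(np.arctan2(-U[1],-U[0])).round(1),'zmax',np.percentile(G[:,2],99).round(3),'y',G[:,1].min(),G[:,1].max())
E
python3 fit.py
```

```text
cup [0] 1132 yaw -37.72 o [ 0.51   -0.3257  0.0765] t [-0.0668  0.0493] end 0.0423 rms 0.0015183651827127805
  closed end centre by [ 0.5467 -0.3541  0.0933] mid from it [ 0.5058 -0.3225  0.0745]
cup [1] 656 yaw -36.79 o [ 0.51   -0.325   0.0778] t [-0.0642  0.0467] end 0.0429 rms 0.0014936815646976053
  closed end centre by [ 0.5452 -0.3513  0.0938] mid from it [ 0.5038 -0.3204  0.075 ]
cup [0, 1] 1788 yaw -37.33 o [ 0.51   -0.3255  0.077 ] t [-0.0664  0.0478] end 0.0423 rms 0.0016493121607800566
  closed end centre by [ 0.5457 -0.3528  0.0934] mid from it [ 0.5046 -0.3214  0.0746]
0 peg 116 [0.4718 0.236 ] spare 365 [0.4847 0.0892] sparetop [0.4877 0.0869 0.1257]
  guard n [-0.771 -0.056  0.634] c [0.613 0.162 0.091] 731 angle 50.6 yaw 4.1 zmax 0.122 y 0.047127090701354894 0.2934884290219607
1 peg 26 [0.4725 0.2362] spare 49 [0.4857 0.0883] sparetop [0.4848 0.0879 0.1274]
  guard n [-0.785 -0.054  0.617] c [0.608 0.167 0.087] 1549 angle 51.9 yaw 3.9 zmax 0.123 y 0.04821839824406354 0.29100104383573305
```

```bash
cat > mv.py <<'E'
# usage: mv.py x y z heading phi [grasp]   -> shift/turn units; phi = tilt of tool z from down towards heading; y axis at heading+90
import sys; from h import *
from scipy.spatial.transform import Rotation as Ro
s=readout.read_state();p=np.array(s['position']);R=np.array(s['tcp_rot'])
def pose(hd,ph):
    a,f=np.radians([hd,ph]);h=np.array([np.cos(a),np.sin(a),0])
    z=np.sin(f)*h-np.cos(f)*np.array([0,0,1]);y=np.array([-np.sin(a),np.cos(a),0]);return np.column_stack([np.cross(y,z),y,z])
if __name__=='__main__':
    v=[float(q) for q in sys.argv[1:]]
    for k in range(0,len(v),5):
        T=pose(v[k+3],v[k+4]);g=np.array(v[k:k+3])+.019*T[:,2]   # xyz = grasp point
        print((R.T@(g-p)/.25).round(3),(Ro.from_matrix(R.T@T).as_rotvec()/(np.pi/2)).round(3))
    print(round(s['time_s'],2),'q',np.round(s['joint_positions'],2),'grasp',(p-.019*R[:,2]).round(4),'F',np.round(s['force'],1),round(s['opening'],3),s['grasp_force'])
E
python3 mv.py .40 .35 .34 -37.3 0  .53 .1 .34 -37.3 0
```

```text
[-0.873 -0.56  -0.397] [-0.001 -0.     0.141]
[-1.762 -1.253 -0.396] [-0.001 -0.     0.141]
0.1 q [ 55.2   30.27  82.15   0.    67.69 -10.23] grasp [0.2595 0.5679 0.2407] F [ 0.4 -0.5  0.2] 0.995 0.0
```

Emit:
send_rows --pt "-0.1 -0.05 -0.2 0 0 0.05" --pt "-0.3 -0.2 -0.35 0 0 0.1" --pt "-0.5 -0.35 -0.4 0 0 0.14" --pt "-0.7 -0.5 -0.4 0 0 0.14" --pt "-0.87 -0.65 -0.4 0 0 0.14" --pt "-0.95 -0.8 -0.4 0 0 0.14" --pt "-1.0 -0.95 -0.4 0 0 0.14" --pt "-1.0 -1.0 -0.4 0 0 0.14" --pt "-1.0 -1.0 -0.4 0 0 0.14" --grip 1.0

```text
time_s: 1.0
position: [0.3825, 0.2323, 0.3221]
tcp_rot: [[-0.793, 0.609, -0.002], [0.609, 0.793, -0.003], [-0.0, -0.004, -1.0]]
force: [0.3, -0.2, 0.1]
opening: 0.999
grasp_force: 0.0
```

```bash
python3 mv.py .53 -0.02 .32 -37.3 -10  .52 -.18 .28 -37.3 -25
```

```text
[-1.069 -0.44   0.085] [-0.002  0.111 -0.003]
[-1.409 -0.972  0.241] [-0.002  0.278 -0.003]
1.0 q [ 16.99   9.34  98.19  -0.13  72.64 -35.42] grasp [0.3826 0.2323 0.3411] F [ 0.3 -0.2  0.1] 0.999 0.0
```

Emit:
send_rows --pt "-0.2 -0.1 0.0 0 0 0" --pt "-0.4 -0.2 0.0 0 0.05 0" --pt "-0.6 -0.3 0.0 0 0.1 0" --pt "-0.75 -0.42 0.0 0 0.15 0" --pt "-0.9 -0.55 0.0 0 0.2 0" --pt "-1.0 -0.7 0.05 0 0.28 0" --pt "-1.0 -0.85 0.05 0 0.28 0" --pt "-1.0 -1.0 0.05 0 0.28 0" --pt "-1.0 -1.0 0.05 0 0.28 0"

```text
time_s: 1.9
position: [0.4301, -0.116, 0.3088]
tcp_rot: [[-0.717, 0.608, -0.341], [0.55, 0.794, 0.259], [0.429, -0.002, -0.903]]
force: [1.1, 0.2, -0.3]
opening: 1.001
grasp_force: 0.0
```

```bash
python3 - <<'E'
from h import *
# cup grasp point: 30 mm from closed end = mid + 25 mm uphill, plus 3 mm back along tool
import mv
a=np.radians(-37.3);h=np.array([np.cos(a),np.sin(a),0]);t=np.radians(20)
u=np.cos(t)*h+np.sin(t)*np.array([0,0,1]);mid=np.array([.5025,-.3197,.074]);b=-mv.pose(-37.3,-25)[:,2]
g=mid+.025*u+.003*b;print(g.round(4),(g+.1*b).round(4))
import subprocess
q=lambda p:[f'{x:.4f}' for x in p]+['-37.3','-25']
print(subprocess.run(['python3','mv.py']+q(g+.1*b)+q(g),capture_output=True,text=True).stdout)
E
```

```text
[ 0.5222 -0.3347  0.0853] [ 0.5558 -0.3603  0.1759]
[-1.126 -0.469  0.131] [-0.    -0.004 -0.002]
[-1.129 -0.468  0.531] [-0.    -0.004 -0.002]
1.9 q [-31.31  22.32  86.33   2.54  96.6  -84.09] grasp [ 0.4366 -0.1209  0.3259] F [ 1.1  0.2 -0.3] 1.001 0.0
```

Emit:
send_rows --pt "-0.2 -0.1 0.0 0 0 0" --pt "-0.4 -0.2 0.0 0 0 0" --pt "-0.6 -0.3 0.0 0 0 0" --pt "-0.8 -0.4 0.05 0 0 0" --pt "-1.0 -0.47 0.1 0 0 0" --pt "-1.0 -0.47 0.13 0 0 0" --pt "-1.0 -0.47 0.13 0 0 0"

```text
time_s: 2.6
position: [0.5298, -0.3351, 0.1692]
tcp_rot: [[-0.719, 0.605, -0.343], [0.546, 0.796, 0.261], [0.431, 0.001, -0.902]]
force: [-1.1, 1.4, 0.0]
opening: 1.003
grasp_force: 0.0
```

```bash
cat >> mv.py <<'E'
E
python3 mv.py 0.5558 -0.3603  0.1759 -37.3 -25  0.5222 -0.3347  0.0853 -37.3 -25; python3 - <<'E'
from h import *
from scipy.optimize import least_squares
s=readout.read_state()
D=[([55.2,30.27,82.15,0,67.69],[.2595,.5679,.2217]),([16.99,9.34,98.19,-.13,72.64],[.3825,.2323,.3221]),([-31.31,22.32,86.33,2.54,96.6],[.4301,-.116,.3088]),(list(s['joint_positions'])[:5],list(s['position']))]
def fk(q,k):
    h,L1,L2,d,o,e=k;j1,j2,j3,j4,j5=np.radians(q)
    r=L1*np.sin(j2)+L2*np.sin(j2+j3)+e*np.cos(j2+j3)+d*np.sin(j2+j3+j5);z=h+L1*np.cos(j2)+L2*np.cos(j2+j3)-e*np.sin(j2+j3)+d*np.cos(j2+j3+j5)
    return np.array([r*np.cos(j1)-o*np.sin(j1),r*np.sin(j1)+o*np.cos(j1),z])
f=lambda k:np.hstack([fk(q,k)-p for q,p in D])
r=least_squares(f,[.3,.4,.4,.3,.11,0]);print(r.x.round(4),abs(r.fun).max())
E
```

```text
[-0.119 -0.017 -0.01 ] [-0.    -0.006  0.001]
[-0.123 -0.017  0.39 ] [-0.    -0.006  0.001]
2.6 q [-41.6   45.63  64.25  -1.86  95.57 -94.14] grasp [ 0.5363 -0.3401  0.1864] F [-1.1  1.4  0. ] 1.003 0.0
[0.2738 0.5879 0.3916 0.3054 0.1117 0.1136] 0.010806752291903629
```

```bash
python3 - <<'E'
from h import *
from scipy.optimize import least_squares
s=readout.read_state()
D=[([55.2,30.27,82.15,0,67.69],[.2595,.5679,.2217]),([16.99,9.34,98.19,-.13,72.64],[.3825,.2323,.3221]),([-31.31,22.32,86.33,2.54,96.6],[.4301,-.116,.3088]),(list(s['joint_positions'])[:5],list(s['position']))]
def fk(q,k):
    h,L1,L2,d,o,e=k;j1,j2,j3,j4,j5=np.radians(q)
    w=np.array([L1*np.sin(j2)+L2*np.sin(j2+j3),0,h+L1*np.cos(j2)+L2*np.cos(j2+j3)])
    f=np.array([np.sin(j2+j3),0,np.cos(j2+j3)]);g=np.array([np.cos(j2+j3),0,-np.sin(j2+j3)]);y=np.array([0,1.,0])
    g2=np.cos(j4)*g+e*0+np.sin(j4)*y*S
    y2=np.cos(j4)*y-np.sin(j4)*g*S
    p=w+o*y2+d*(np.cos(j5)*f+np.sin(j5)*g2)
    c,n=np.cos(j1),np.sin(j1);return np.array([c*p[0]-n*p[1],n*p[0]+c*p[1],p[2]])
for S in(1,-1):
    f=lambda k:np.hstack([fk(q,k)-p for q,p in D]+[k[5]])
    r=least_squares(f,[.3,.4,.4,.3,.11,0]);k=r.x;print(S,k.round(4),abs(r.fun).max())
    for ph in(30,40,45,50,60,70):
        fr=np.radians(ph)
        for gz in(.097,.19):
            tr=.516+.019*np.sin(fr);tz=gz-.019*np.cos(fr)
            wr=tr-k[3]*np.sin(fr);wz=tz+k[3]*np.cos(fr)-k[0]
            c=(wr**2+wz**2-k[1]**2-k[2]**2)/(2*k[1]*k[2])
            if abs(c)>1: print(ph,'no');continue
            j3=np.arccos(c);j2=np.arctan2(wr,wz)-np.arctan2(k[2]*np.sin(j3),k[1]+k[2]*np.cos(j3))
            j2,j3=np.degrees([j2,j3]);print(ph,gz,'j2 %.0f j3 %.0f j5 %.0f'%(j2,j3,180-ph-j2-j3))
E
```

```text
1 [0.158  0.5707 0.3563 0.2932 0.111  0.    ] 0.0029403877849078497
30 0.097 j2 27 j3 133 j5 -10
30 0.19 j2 16 j3 126 j5 8
40 0.097 j2 29 j3 141 j5 -30
40 0.19 j2 16 j3 133 j5 -9
45 0.097 j2 31 j3 145 j5 -41
45 0.19 j2 17 j3 137 j5 -19
50 0.097 j2 34 j3 148 j5 -53
50 0.19 j2 18 j3 141 j5 -29
60 0.097 j2 44 j3 155 j5 -79
60 0.19 j2 24 j3 148 j5 -52
70 0.097 j2 57 j3 161 j5 -108
70 0.19 j2 33 j3 156 j5 -79
-1 [0.1497 0.5691 0.3549 0.283  0.1123 0.    ] 0.022297520849506855
30 0.097 j2 27 j3 132 j5 -9
30 0.19 j2 17 j3 125 j5 9
40 0.097 j2 29 j3 140 j5 -29
40 0.19 j2 17 j3 132 j5 -9
45 0.097 j2 31 j3 143 j5 -39
45 0.19 j2 17 j3 136 j5 -18
50 0.097 j2 34 j3 147 j5 -51
50 0.19 j2 19 j3 140 j5 -28
60 0.097 j2 42 j3 153 j5 -76
60 0.19 j2 23 j3 147 j5 -50
70 0.097 j2 54 j3 159 j5 -103
70 0.19 j2 32 j3 153 j5 -75
```

```bash
cat > ik.py <<'E'
from h import *
import mv
from scipy.optimize import least_squares
from scipy.spatial.transform import Rotation as Ro
K=[.158,.5707,.3563,.2932,.111]
LO=np.array([-176,-43,12.5,-82,0,-163]);HI=np.array([176,126,139.9,262,151,163])
def fk(q):
    h,L1,L2,d,o=K;E=lambda a,x:Ro.from_euler(a,x,degrees=True).as_matrix()
    A=E('z',q[0])@E('y',q[1]);B=A@E('y',q[2]);C=B@E('z',q[3]);F=C@E('y',q[4]);R=F@E('z',q[5]+90)
    return np.array([0,0,h])+A@[0,0,L1]+B@[0,0,L2]+C@[0,o,0]+F@[0,0,d],R
def ik(g,hd,ph,q0):
    T=mv.pose(hd,ph);p=np.array(g)+.019*T[:,2]
    def f(q):
        x,R=fk(q);return np.hstack([(x-p)*10,Ro.from_matrix(T.T@R).as_rotvec()*3])
    r=least_squares(f,np.clip(q0,LO+.1,HI-.1),bounds=(LO,HI));return r.x,np.sqrt(r.cost)
E
python3 - <<'E'
from ik import *
s=mv.s;q=np.array(s['joint_positions']);x,R=fk(q);print('fk err',x-mv.p,abs(R-mv.R).max())
X=np.load('/tmp/Xtop.npy');print('bottle',X[172,399],'driver',X[152,365],'box',X[125,340],'carton',X[235,130])
print('grasp -35',ik([.5222,-.3347,.0853],-37.3,-35,q))
for hd in(-20,-45,-60,-75,-90):
  for ph in(35,45):
    best=min((ik([.472,.236,gz],hd,ph,q0)+(gz,) for gz in(.097,.2) for q0 in([20,20,110,-70,50,-90],[40,20,110,-45,40,-60])),key=lambda r:r[2]+r[1])
    for gz in(.097,.2):
      b=min((ik([.472,.236,gz],hd,ph,q0) for q0 in([20,20,110,-70,50,-90],[40,20,110,-45,40,-60],[0,20,110,-80,50,-30])),key=lambda r:r[1])
      print(hd,ph,gz,b[0].round(0),b[1].round(3))
E
```

```text
fk err [-0.00188288  0.00212374 -0.00128642] 4.440892098500626e-16
bottle [ 0.63858531 -0.42653682  0.10137793] driver [ 0.73027945 -0.33484459  0.02432627] box [ 0.79850882 -0.23692322  0.10834076] carton [0.45162118 0.46572996 0.0478605 ]
grasp -35 (array([-41.79960039,  54.19025118,  65.7181417 ,  -2.58895565,
        95.00346535, -93.91430067]), np.float64(2.4479365974231404e-09))
-20 35 0.097 [ 34.  29. 111. -60.  33.  15.] 0.0
-20 35 0.2 [ 31.  19. 107. -45.  39.  -7.] 0.0
-20 45 0.097 [ 43.  32. 113. -77.  40.  37.] 0.0
-20 45 0.2 [ 39.  20. 108. -62.  43.  13.] 0.0
-45 35 0.097 [ 35.  33. 103. -49.  49.  25.] 0.0
-45 35 0.2 [ 34.  24.  98. -42.  58.  12.] 0.0
-45 45 0.097 [ 41.  36. 103. -58.  56.  37.] 0.0
-45 45 0.2 [ 40.  26.  98. -52.  63.  23.] 0.0
-60 35 0.097 [ 35.  35.  99. -43.  58.  32.] 0.0
-60 35 0.2 [ 34.  27.  93. -38.  68.  22.] 0.0
-60 45 0.097 [ 40.  39.  97. -50.  65.  40.] 0.0
-60 45 0.2 [ 39.  30.  92. -47.  74.  29.] 0.0
-75 35 0.097 [ 33.  38.  94. -37.  66.  39.] 0.0
-75 35 0.2 [ 33.  30.  88. -34.  76.  31.] 0.0
-75 45 0.097 [ 37.  41.  91. -43.  74.  44.] 0.0
-75 45 0.2 [ 37.  34.  86. -41.  83.  36.] 0.0
-90 35 0.097 [ 31.  40.  89. -31.  73.  46.] 0.0
-90 35 0.2 [ 31.  33.  84. -30.  84.  40.] 0.0
-90 45 0.097 [ 34.  44.  85. -36.  82.  50.] 0.0
-90 45 0.2 [ 34.  37.  80. -36.  92.  42.] 0.0
```

Emit:
send_rows --pt "-0.12 -0.017 0.0 0 0 0" --pt "-0.12 -0.017 0.0 0 0 0" --pt "-0.12 -0.017 0.1 0 0 0" --pt "-0.12 -0.017 0.2 0 0 0" --pt "-0.12 -0.017 0.3 0 0 0" --pt "-0.12 -0.017 0.35 0 0 0" --pt "-0.12 -0.017 0.39 0 0 0" --pt "-0.12 -0.017 0.39 0 0 0"

```text
time_s: 3.4
position: [0.5154, -0.3286, 0.0732]
tcp_rot: [[-0.721, 0.604, -0.34], [0.546, 0.797, 0.258], [0.427, 0.0, -0.904]]
force: [0.3, 0.3, -0.4]
opening: 0.997
grasp_force: 0.0
```

```bash
python3 - <<'E'
from h import *
im,d=cap('scene','scene1')
cv2.imwrite('pics/c1.png',cv2.resize(im[190:350,90:290],None,fx=3,fy=3)[...,::-1])
E
python3 mv.py  0.5222 -0.3347  0.0853 -37.3 -25
```

```text
[-0.01  -0.002  0.021] [-0.001 -0.002  0.002]
3.45 q [-41.96  50.57  69.98  -2.06  84.54 -94.17] grasp [ 0.5225 -0.3343  0.0911] F [ 0.6  0.3 -0.2] 1.001 0.0
```

View pics/c1.png

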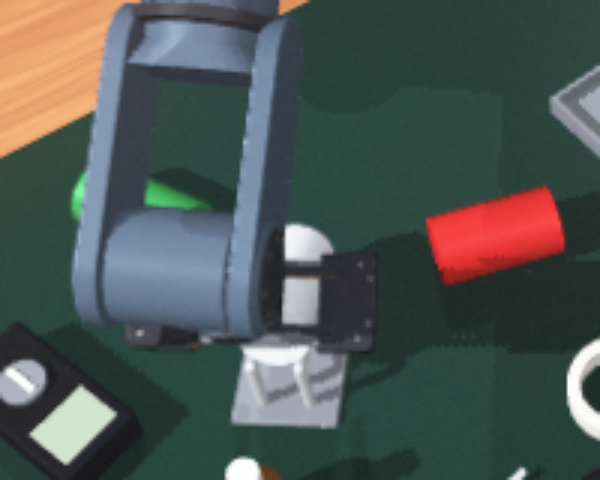

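The crop shows the gripper straddling the cup near its closed end (about crop 300,330), with no contact. Next I close it.

Emit:
send_rows --pt "-0.01 0 0.015 0 0 0" --pt "-0.01 0 0.015 0 0 0" --pt "-0.01 0 0.015 0 0 0" --pt "-0.01 0 0.015 0 0 0" --pt "-0.01 0 0.015 0 0 0" --pt "-0.01 0 0.015 0 0 0" --pt "-0.01 0 0.015 0 0 0" --pt "-0.01 0 0.015 0 0 0" --grip 0.0

```text
time_s: 4.25
position: [0.5172, -0.3292, 0.0693]
tcp_rot: [[-0.722, 0.605, -0.338], [0.546, 0.797, 0.259], [0.425, 0.002, -0.905]]
force: [3.9, 4.1, 3.1]
opening: 0.715
grasp_force: 30.0
```

```bash
python3 mv.py  0.5222 -0.3347  0.2353 -37.3 -25
```

```text
[ 0.256 -0.004 -0.538] [ 0.001 -0.002  0.002]
4.25 q [-41.95  50.94  69.94  -1.92  84.22 -94.16] grasp [ 0.5236 -0.3342  0.0865] F [3.9 4.1 3.1] 0.715 29.967739698768128
```

Emit:
send_rows --pt "0.02 0 -0.04 0 0 0" --pt "0.06 0 -0.13 0 0 0" --pt "0.11 0 -0.24 0 0 0" --pt "0.17 0 -0.36 0 0 0" --pt "0.22 0 -0.47 0 0 0" --pt "0.255 0 -0.54 0 0 0" --pt "0.3 0 -0.64 0 0 0" --pt "0.34 0 -0.72 0 0 0" --pt "0.34 0 -0.72 0 0 0" --pt "0.34 0 -0.72 0 0 0"

```text
time_s: 5.25
position: [0.5155, -0.3306, 0.2677]
tcp_rot: [[-0.721, 0.604, -0.339], [0.548, 0.797, 0.256], [0.425, -0.001, -0.905]]
force: [-0.0, -0.1, -0.4]
opening: 0.714
grasp_force: 30.0
```

```bash
python3 - <<'E'
from ik import *
from scipy.spatial.transform import Slerp
q=np.array(mv.s['joint_positions']);print(q.round(1))
# path check: waypoints
for g,hd,ph in [([.52,-.25,.30],-40,-25),([.55,-.1,.32],-45,-5),([.55,.05,.32],-50,15),([.52,.15,.30],-55,35),([.472,.236,.28],-60,45),([.472,.236,.2],-60,45),([.472,.236,.097],-60,45)]:
    q,c=ik(g,hd,ph,q);print(g,hd,ph,q.round(0),round(c,3))
E
python3 mv.py .55 -.1 .32 -45 -5  .52 .15 .31 -55 35
```

```text
[-42.   39.1  61.9  -2.2 104.1 -94.9]
[0.52, -0.25, 0.3] -40 -25 [-37.  36.  67.   1. 103. -87.] 0.0
[0.55, -0.1, 0.32] -45 -5 [-23.  23.  82.   2.  79. -68.] 0.0
[0.55, 0.05, 0.32] -50 15 [ -0.  17.  89. -13.  65. -36.] 0.0
[0.52, 0.15, 0.3] -55 35 [ 23.  19.  89. -37.  69.   1.] 0.0
[0.472, 0.236, 0.28] -60 45 [ 39.  25.  86. -45.  81.  21.] 0.0
[0.472, 0.236, 0.2] -60 45 [ 39.  30.  92. -47.  74.  29.] 0.0
[0.472, 0.236, 0.097] -60 45 [ 40.  39.  97. -50.  65.  40.] 0.0
[0.468 0.819 0.071] [-0.024 -0.223  0.084]
[1.047 1.529 0.371] [ 0.017 -0.663  0.207]
5.25 q [-42.04  39.08  61.87  -2.2  104.1  -94.9 ] grasp [ 0.5219 -0.3355  0.2849] F [-0.  -0.1 -0.4] 0.714 29.97316721070092
```

Emit:
send_rows --pt "0.04 0.06 0.0 0 -0.02 0.0" --pt "0.1 0.18 0.01 0 -0.05 0.02" --pt "0.17 0.32 0.02 -0.01 -0.09 0.03" --pt "0.24 0.45 0.03 -0.01 -0.12 0.05" --pt "0.31 0.58 0.04 -0.02 -0.16 0.06" --pt "0.38 0.7 0.06 -0.02 -0.19 0.07" --pt "0.45 0.8 0.07 -0.02 -0.22 0.08" --pt "0.48 0.87 0.07 -0.02 -0.24 0.08" --pt "0.48 0.87 0.07 -0.02 -0.24 0.08"

```text
time_s: 6.15
position: [0.5535, -0.0835, 0.3021]
tcp_rot: [[-0.714, 0.699, -0.048], [0.697, 0.716, 0.044], [0.065, -0.002, -0.998]]
force: [-0.4, -0.4, -0.7]
opening: 0.709
grasp_force: 30.0
```

```bash
python3 mv.py .54 .02 .31 -50 20 .52 .12 .31 -60 45  .472 .236 .24 -60 45
```

```text
[0.299 0.256 0.059] [ 0.008 -0.263  0.063]
[0.61  0.474 0.061] [ 0.062 -0.538  0.169]
[1.052 0.673 0.37 ] [ 0.062 -0.538  0.169]
6.15 q [-20.79  21.74  83.57   1.41  78.14 -66.8 ] grasp [ 0.5544 -0.0843  0.321 ] F [-0.4 -0.4 -0.7] 0.709 29.97194424387999
```

Emit:
send_rows --pt "0.07 0.06 0.01 0 -0.05 0.01" --pt "0.15 0.13 0.03 0 -0.12 0.03" --pt "0.22 0.19 0.04 0 -0.19 0.05" --pt "0.3 0.26 0.06 0.01 -0.26 0.06" --pt "0.4 0.32 0.06 0.02 -0.35 0.09" --pt "0.5 0.4 0.06 0.04 -0.44 0.13" --pt "0.6 0.47 0.06 0.06 -0.53 0.165" --pt "0.65 0.5 0.1 0.06 -0.538 0.17" --pt "0.75 0.55 0.14 0.06 -0.538 0.17" --pt "0.84 0.6 0.2 0.06 -0.538 0.17" --pt "0.92 0.64 0.25 0.06 -0.538 0.17" --pt "0.92 0.64 0.25 0.06 -0.538 0.17"

```text
time_s: 7.35
position: [0.4997, 0.1924, 0.2514]
tcp_rot: [[-0.352, 0.867, 0.353], [0.612, 0.498, -0.614], [-0.708, -0.001, -0.706]]
force: [-0.5, -0.1, -0.8]
opening: 0.718
grasp_force: 30.0
```

```bash
python3 mv.py .472 .236 .24 -60 45; python3 - <<'E'
from h import *
c=[]
for n in('scene','top'):
    im,d=cap(n,n+'2');X=cloud(n,d);np.save(f'/tmp/X{n}2.npy',X)
    k=viewer.camera_info(n);s=readout.read_state()
    u,_=cv2.projectPoints(np.array([s['position']]),cv2.Rodrigues(np.array(k['R']))[0],np.array(k['t']),np.array([[k['fx'],0,k['cx']],[0,k['fy'],k['cy']],[0,0,1.]]),np.array(k['distortion']));u=u.ravel().astype(int);print(n,u)
    v=np.clip(u,70,[489,349]);c.append(cv2.resize(im[v[1]-70:v[1]+70,v[0]-70:v[0]+70],(400,400),interpolation=cv2.INTER_CUBIC))
cv2.imwrite('pics/c2.png',np.hstack(c)[...,::-1])
E
```

```text
[ 0.178 -0.009 -0.038] [-0.001  0.001 -0.001]
7.35 q [ 32.38  28.88  96.99 -50.15  67.13  28.48] grasp [0.493  0.2041 0.2648] F [-0.5 -0.1 -0.8] 0.718 29.967287750041578
scene [346 150]
top [202 209]
```

View pics/c2.png

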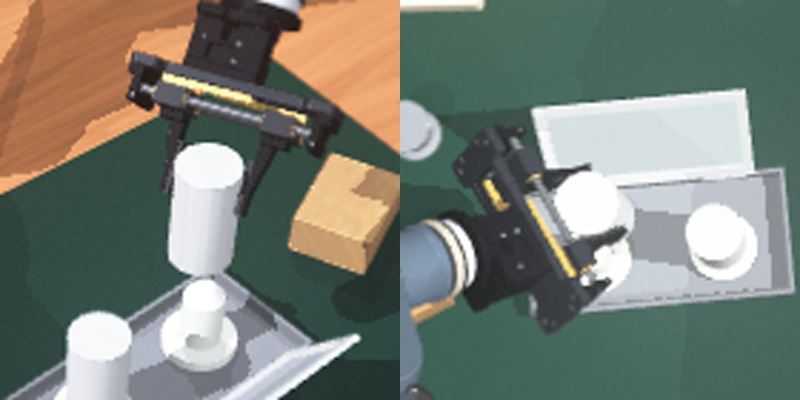

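Left crop: the cup hangs upright, mouth down, above the bare peg (peg tip at crop 205,295) and held between both fingers. Right crop: its closed end is at crop (587,205), clear of the spare cup and guard. Next I measure its axis against the peg.

```bash
cat > cupfit.py <<'E'
from h import *
import mv,sys
from scipy.optimize import least_squares
def fit(tag,c0,zlo,zhi):
    for n in('scene','top'):
        im,d=load(n+tag);X=cloud(n,d);g=im.astype(int)
        m=(g.min(-1)>110)&(g.max(-1)-g.min(-1)<30)&(np.hypot(X[...,0]-c0[0],X[...,1]-c0[1])<.055)&(X[...,2]>zlo)&(X[...,2]<zhi)
        Q=X[m]
        def res(q):
            a=np.array([q[2],q[3],1.]);a/=np.linalg.norm(a)
            v=Q-[q[0],q[1],(zlo+zhi)/2];t=v@a;r=np.linalg.norm(np.cross(v,a),axis=1)-.031;e=t-q[4]
            return np.where(abs(r)<abs(e),r,e)
        s=least_squares(res,[c0[0],c0[1],0,0,.05],loss='soft_l1',f_scale=.0015);r=abs(res(s.x))
        print(n,len(Q),'xy at z=%.3f'%((zlo+zhi)/2),s.x[:2].round(4),'slope deg',np.degrees(s.x[2:4]).round(2),'top z',((zlo+zhi)/2+s.x[4]).round(4),'zmin',np.percentile(Q[:,2],2).round(4),'med',np.median(r).round(4))
E
python3 - <<'E'
from cupfit import *
g=mv.p-.019*mv.R[:,2];print('grasp',g)
fit('2',g[:2],.165,.34)
# pegs: post and spare from initial frames
E
```

```text
grasp [0.49408123 0.20210032 0.26703896]
scene 1078 xy at z=0.253 [0.4932 0.201 ] slope deg [-0.6   0.17] top z 0.2879 zmin 0.1823 med 0.0011
top 560 xy at z=0.253 [0.4947 0.1994] slope deg [-0.59  0.37] top z 0.2899 zmin 0.1937 med 0.0012
```

```bash
python3 mv.py .4715 .238 .22 -60 45  .4715 .238 .15 -60 45
```

```text
[ 0.253 -0.007  0.012] [-0.001  0.002 -0.003]
[ 0.452 -0.008  0.21 ] [-0.001  0.002 -0.003]
7.45 q [ 32.17  28.69  96.97 -50.25  67.19  28.45] grasp [0.4941 0.2021 0.267 ] F [ 0.6  0.  -1.3] 0.72 29.966502982133534
```

Emit:
send_rows --pt "0.06 0 -0.01 0 0 0" --pt "0.13 -0.005 -0.01 0 0 0" --pt "0.2 -0.007 0.0 0 0 0" --pt "0.25 -0.007 0.01 0 0 0" --pt "0.25 -0.007 0.01 0 0 0" --pt "0.25 -0.007 0.01 0 0 0" --pt "0.25 -0.007 0.01 0 0 0"

```text
time_s: 8.15
position: [0.479, 0.2269, 0.2094]
tcp_rot: [[-0.345, 0.869, 0.355], [0.615, 0.495, -0.614], [-0.709, 0.007, -0.705]]
force: [-0.8, -0.4, -0.2]
opening: 0.713
grasp_force: 30.0
```

```bash
python3 - <<'E'
from h import *
for n in('scene','top'): cap(n,n+'3')
E
python3 - <<'E'
from cupfit import *
g=mv.p-.019*mv.R[:,2];print('grasp',g)
fit('3',g[:2],.125,.29)
# peg post again (below rim), tip visible? 
for n in('scene','top'):
    im,d=load(n+'3');X=cloud(n,d);Q=X[(np.hypot(X[...,0]-.472,X[...,1]-.236)<.035)&(X[...,2]>.03)&(X[...,2]<.065)]
    if len(Q)>8:
        s=least_squares(lambda q:np.hypot(Q[:,0]-q[0],Q[:,1]-q[1])-.022,[.472,.236],loss='soft_l1',f_scale=.002);print('peg',n,len(Q),s.x.round(4))
E
python3 mv.py .4715 .238 .14 -60 45
```

```text
grasp [0.47218089 0.23857755 0.22289922]
scene 962 xy at z=0.207 [0.4725 0.2357] slope deg [-1.48  0.03] top z 0.246 zmin 0.1405 med 0.0012
top 486 xy at z=0.207 [0.4728 0.2356] slope deg [-1.23  0.23] top z 0.2469 zmin 0.1499 med 0.0013
peg scene 123 [0.4716 0.2363]
peg top 23 [0.4725 0.2362]
[ 0.235 -0.006  0.234] [ 0.001  0.002 -0.006]
8.25 q [ 36.68  33.14  97.47 -50.11  66.59  35.3 ] grasp [0.4722 0.2386 0.2229] F [-0.2  0.7 -1. ] 0.716 29.966284621332306
```

Emit:
send_rows --pt "0.03 -0.002 0.03 0.009 0.007 -0.009" --pt "0.06 -0.003 0.055 0.009 0.007 -0.009" --pt "0.1 -0.004 0.095 0.009 0.007 -0.009" --pt "0.14 -0.004 0.135 0.009 0.007 -0.009" --pt "0.18 -0.004 0.175 0.009 0.007 -0.009" --pt "0.22 -0.004 0.215 0.009 0.007 -0.009" --pt "0.25 -0.004 0.245 0.009 0.007 -0.009" --pt "0.28 -0.004 0.275 0.009 0.007 -0.009" --pt "0.3 -0.004 0.295 0.009 0.007 -0.009" --pt "0.31 -0.004 0.305 0.009 0.007 -0.009" --pt "0.31 -0.004 0.305 0.009 0.007 -0.009"

```text
time_s: 9.35
position: [0.4778, 0.2275, 0.0997]
tcp_rot: [[-0.363, 0.868, 0.338], [0.614, 0.496, -0.614], [-0.701, -0.015, -0.713]]
force: [-0.9, -0.1, -0.8]
opening: 0.713
grasp_force: 30.0
```

```bash
python3 - <<'E'
from h import *
c=[]
for n in('scene','top'):
    im,d=cap(n,n+'4')
    c.append(cv2.resize(im[130:270,270:410] if n=='scene' else im[150:290,150:290],(400,400),interpolation=cv2.INTER_CUBIC))
cv2.imwrite('pics/c4.png',np.hstack(c)[...,::-1])
E
python3 - <<'E'
from cupfit import *
g=mv.p-.019*mv.R[:,2];print('grasp',g,mv.s['force'])
fit('4',[.472,.236],.04,.165)
E
python3 mv.py .4715 .238 .1 -60 45
```

```text
grasp [0.47161462 0.23932737 0.11398329] [ 0.09527364 -0.15549995 -0.67546418]
scene 743 xy at z=0.103 [0.4713 0.2361] slope deg [0.36 0.16] top z 0.1364 zmin 0.044 med 0.0012
top 397 xy at z=0.103 [0.4718 0.236 ] slope deg [0.14 0.43] top z 0.1376 zmin 0.0503 med 0.0012
[ 0.035 -0.001  0.043] [-0.008 -0.005  0.004]
9.45 q [ 36.49  43.54  99.72 -54.24  58.91  45.07] grasp [0.4716 0.2393 0.114 ] F [ 0.1 -0.2 -0.7] 0.718 29.966534718987532
```

View pics/c4.png

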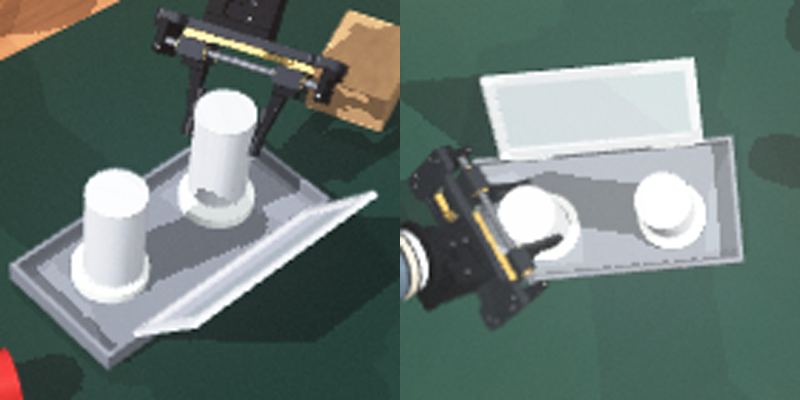

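The cup is over the peg, upright and centred (scene crop 222,150). About 10 mm remains below the rim, so I lower slowly.

Emit:
send_rows --pt "0.005 0 0.005 0 0 0" --pt "0.01 0 0.01 0 0 0" --pt "0.014 0 0.014 0 0 0" --pt "0.018 0 0.018 0 0 0" --pt "0.022 0 0.022 0 0 0" --pt "0.024 0 0.024 0 0 0" --pt "0.024 0 0.024 0 0 0"

```text
time_s: 10.15
position: [0.4776, 0.2275, 0.0914]
tcp_rot: [[-0.362, 0.868, 0.338], [0.614, 0.496, -0.614], [-0.701, -0.015, -0.713]]
force: [0.3, 0.4, -0.8]
opening: 0.715
grasp_force: 30.0
```

Emit:
send_rows --pt "0.002 0 0.002 0 0 0" --pt "0.004 0 0.004 0 0 0" --pt "0.004 0 0.004 0 0 0"

```text
time_s: 10.45
position: [0.4776, 0.2275, 0.0901]
tcp_rot: [[-0.362, 0.868, 0.339], [0.614, 0.496, -0.614], [-0.701, -0.014, -0.713]]
force: [-1.0, -0.4, -0.8]
opening: 0.716
grasp_force: 30.0
```

Emit:
send_rows --pt "0.002 0 0.002 0 0 0" --pt "0.004 0 0.004 0 0 0" --pt "0.004 0 0.004 0 0 0"

```text
time_s: 10.75
position: [0.4778, 0.2273, 0.0898]
tcp_rot: [[-0.361, 0.868, 0.339], [0.613, 0.496, -0.615], [-0.702, -0.014, -0.712]]
force: [-1.1, 0.5, 4.7]
opening: 0.715
grasp_force: 30.0
```

The force rose to +4.7 N, so the rim is on the foot. I release and back out along the tool axis.

Emit:
send_rows --pt "0 0 0 0 0 0" --pt "0 0 0 0 0 0" --pt "0 0 0 0 0 0" --pt "0 0 0 0 0 0" --pt "0 0 0 0 0 0" --pt "0 0 -0.03 0 0 0" --pt "0 0 -0.1 0 0 0" --pt "0 0 -0.22 0 0 0" --pt "0 0 -0.38 0 0 0" --pt "0 0 -0.55 0 0 0" --pt "0 0 -0.75 0 0 0" --pt "0 0 -0.75 0 0 0" --grip 1.0

```text
time_s: 11.95
position: [0.4146, 0.3483, 0.2273]
tcp_rot: [[-0.36, 0.866, 0.347], [0.619, 0.5, -0.605], [-0.698, -0.003, -0.716]]
force: [1.3, -0.7, 0.7]
opening: 1.002
grasp_force: 0.0
```

```bash
python3 - <<'E'
from h import *
for n in('scene','top'): cap(n,n+'5')
E
python3 - <<'E'
from cupfit import *
fit('5',[.472,.236],.04,.165);fit('5',[.4855,.088],.04,.165)
from ik import *
q=np.array(mv.s['joint_positions']);print(q.round(1))
for g,hd,ph in [([.40,.36,.30],-60,30),([.55,.30,.32],-20,0),([.70,.172,.30],4.5,0),([.70,.172,.11],4.5,0),([.62,.172,.11],4.5,0),([.59,.172,.11],4.5,0)]:
    q,c=ik(g,hd,ph,q);print(g,hd,ph,q.round(0),round(c,3))
E
python3 mv.py .50 .33 .32 -40 15 .6 .27 .32 -15 0 .72 .175 .30 4.5 0
```

```text
scene 694 xy at z=0.103 [0.4711 0.2358] slope deg [ 0.11 -0.12] top z -0.3775 zmin 0.0433 med 0.002
top 397 xy at z=0.103 [0.4716 0.2357] slope deg [ 0.22 -0.06] top z 0.1271 zmin 0.0487 med 0.0009
scene 743 xy at z=0.103 [0.485  0.0892] slope deg [ 0.13 -0.06] top z -0.3434 zmin 0.0429 med 0.0019
top 362 xy at z=0.103 [0.4858 0.0881] slope deg [ 0.21 -0.61] top z 0.1273 zmin 0.0518 med 0.0011
[ 49.3  35.5  88.1 -42.   78.8  36.2]
[0.4, 0.36, 0.3] -60 30 [ 46.  25.  79. -29.  86.  20.] 0.0
[0.55, 0.3, 0.32] -20 0 [ 18.  28.  73.   0.  79. -52.] 0.0
[0.7, 0.172, 0.3] 4.5 0 [  5.  39.  56.   0.  85. -90.] 0.0
[0.7, 0.172, 0.11] 4.5 0 [  5.  45.  75.  -0.  60. -90.] 0.0
[0.62, 0.172, 0.11] 4.5 0 [  6.  38.  90.  -0.  52. -89.] 0.0
[0.59, 0.172, 0.11] 4.5 0 [  6.  36.  95.  -0.  49. -89.] 0.0
[-0.391  0.275 -0.06 ] [-0.119  0.322 -0.193]
[-0.669  0.496  0.212] [-0.201  0.464 -0.473]
[-1.021  0.724  0.665] [-0.285  0.435 -0.678]
12.05 q [ 49.32  35.45  88.15 -42.05  78.84  36.17] grasp [0.4072 0.3553 0.2369] F [-0.3 -0.2 -0.5] 1.0 0.0
```

The cup stands on the foot: its top is at 127 mm, the same as the spare's, and the spare has not moved. Next I swing round behind the guard with the fingers closing.

Emit:
send_rows --pt "-0.1 0.07 -0.03 -0.03 0.08 -0.05" --pt "-0.2 0.14 -0.05 -0.06 0.16 -0.1" --pt "-0.3 0.21 -0.06 -0.09 0.24 -0.15" --pt "-0.39 0.275 -0.06 -0.12 0.32 -0.19" --pt "-0.46 0.33 0.0 -0.14 0.36 -0.26" --pt "-0.53 0.39 0.07 -0.16 0.4 -0.33" --pt "-0.6 0.44 0.14 -0.18 0.43 -0.4" --pt "-0.67 0.5 0.21 -0.2 0.46 -0.47" --pt "-0.75 0.55 0.32 -0.22 0.46 -0.52" --pt "-0.84 0.61 0.43 -0.25 0.45 -0.58" --pt "-0.92 0.67 0.55 -0.27 0.44 -0.63" --pt "-1.0 0.72 0.66 -0.285 0.435 -0.678" --grip 0.0

```text
time_s: 13.25
position: [0.7168, 0.1738, 0.2741]
tcp_rot: [[-0.997, -0.078, -0.007], [-0.078, 0.997, -0.002], [0.007, -0.002, -1.0]]
force: [0.6, 0.2, -0.6]
opening: 0.029
grasp_force: 0.0
```

```bash
python3 mv.py .70 .174 .25 4.5 0 .70 .174 .119 4.5 0
```

```text
[0.066 0.006 0.173] [-0.001 -0.005 -0.   ]
[0.062 0.007 0.697] [-0.001 -0.005 -0.   ]
13.25 q [  5.01  37.37  59.77  -0.09  83.27 -89.45] grasp [0.7169 0.1739 0.2931] F [ 0.6  0.2 -0.6] 0.029 0.0
```

Emit:
send_rows --pt "0.05 0.006 0.1 0 0 0" --pt "0.06 0.006 0.25 0 0 0" --pt "0.06 0.006 0.4 0 0 0" --pt "0.06 0.006 0.55 0 0 0" --pt "0.06 0.006 0.65 0 0 0" --pt "0.06 0.006 0.7 0 0 0" --pt "0.06 0.006 0.7 0 0 0" --pt "0.06 0.006 0.7 0 0 0"

```text
time_s: 14.05
position: [0.702, 0.1765, 0.1027]
tcp_rot: [[-0.997, -0.077, -0.001], [-0.077, 0.997, -0.001], [0.001, -0.001, -1.0]]
force: [0.3, -0.6, -0.7]
opening: -0.003
grasp_force: 0.0
```

```bash
python3 mv.py .66 .174 .119 4.5 0 .575 .17 .119 4.5 0
```

```text
[0.168 0.003 0.011] [-0.001 -0.001 -0.001]
[0.508 0.013 0.011] [-0.001 -0.001 -0.001]
14.05 q [ 5.320e+00  4.535e+01  7.161e+01 -8.000e-02  6.311e+01 -8.903e+01] grasp [0.702  0.1765 0.1217] F [ 0.3 -0.6 -0.7] -0.003 0.0
```

Emit:
send_rows --pt "0.06 0 0.01 0 0 0" --pt "0.12 0 0.01 0 0 0" --pt "0.18 0.003 0.01 0 0 0" --pt "0.22 0.004 0.01 0 0 0" --pt "0.26 0.006 0.01 0 0 0" --pt "0.3 0.008 0.01 0 0 0" --pt "0.34 0.009 0.01 0 0 0" --pt "0.38 0.01 0.01 0 0 0" --pt "0.41 0.011 0.01 0 0 0" --pt "0.44 0.012 0.01 0 0 0" --pt "0.46 0.012 0.01 0 0 0" --pt "0.46 0.012 0.01 0 0 0"

```text
time_s: 15.25
position: [0.5852, 0.1711, 0.0999]
tcp_rot: [[-0.997, -0.077, -0.004], [-0.077, 0.997, -0.001], [0.004, -0.001, -1.0]]
force: [1.6, 0.6, 0.4]
opening: 0.008
grasp_force: 0.6
```

```bash
cat > guard.py <<'E'
from h import *
import sys
tag=sys.argv[1]
a=np.radians(4.5);tx=np.array([np.cos(a),np.sin(a),0]);ty=np.array([-np.sin(a),np.cos(a),0]);H=np.array([.5622,.1686,.026])
for n in('scene','top'):
    im,d=cap(n,n+tag);X=cloud(n,d)-H
    lx,ly,lz=X@tx,X@ty,X[...,2]
    sat=im.astype(int);m=(abs(ly)<.118)&(lz>.03)&(lz<.14)&(lx>-.045)&(lx<.09)&(sat.min(-1)>100)
    G=np.stack([lx[m],lz[m]],1)
    if len(G)<20: print(n,len(G));continue
    from numpy import polyfit
    # robust line lx = k*lz+b
    from scipy.optimize import least_squares
    s=least_squares(lambda q:G[:,0]-q[0]*G[:,1]-q[1],[0,0],loss='soft_l1',f_scale=.002);r=G[:,0]-s.x[0]*G[:,1]-s.x[1]
    print(n,len(G),'angle',(90-np.degrees(np.arctan(s.x[0]))).round(2),'b',s.x[1].round(4),'med r',np.median(abs(r)).round(4),'zmax',np.percentile(G[:,1],99).round(4))
E
python3 guard.py 6; python3 - <<'E'
import cv2,numpy as np
a=cv2.imread('pics/scene6.png');b=cv2.imread('pics/top6.png')
cv2.imwrite('pics/c6.png',np.hstack([cv2.resize(a[130:270,270:430],(457,400),interpolation=2),cv2.resize(b[140:260,160:260],(333,400),interpolation=2)]))
E
```

```text
scene 446 angle 85.65 b 0.0007 med r 0.001 zmax 0.1214
top 171 angle 85.34 b -0.0029 med r 0.0007 zmax 0.1235
```

View pics/c6.png

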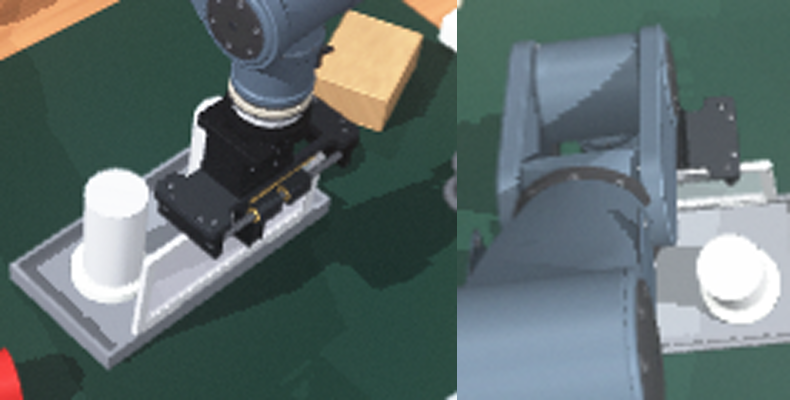

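The guard is at about 85.5° (scene crop 240,240), with the fingers behind it. About 9 mm more brings it upright.

Emit:
send_rows --pt "0.01 0 0 0 0 0" --pt "0.02 0 0 0 0 0" --pt "0.03 0 0 0 0 0" --pt "0.037 0 0 0 0 0" --pt "0.037 0 0 0 0 0" --pt "0.037 0 0 0 0 0"

```text
time_s: 15.95
position: [0.5768, 0.1705, 0.0999]
tcp_rot: [[-0.997, -0.077, -0.003], [-0.077, 0.997, -0.001], [0.003, -0.001, -1.0]]
force: [1.7, 1.0, -0.6]
opening: 0.008
grasp_force: 0.6
```

```bash
python3 guard.py 7; python3 mv.py .575 .17 .119 4.5 0
```

```text
scene 589 angle 90.05 b 0.0009 med r 0.001 zmax 0.1212
top 118 angle 89.39 b -0.003 med r 0.0007 zmax 0.1257
[ 0.007 -0.001 -0.   ] [-0.001 -0.002 -0.001]
16.05 q [ 5.860e+00  3.760e+01  9.127e+01 -9.000e-02  5.130e+01 -8.853e+01] grasp [0.5768 0.1704 0.1189] F [0.5 0.  0.5] 0.004 0.42547465302050114
```

The guard now measures 89.4–90.1°. I back away outwards, then go up.

Emit:
send_rows --pt "-0.04 0 0 0 0 0" --pt "-0.12 0 0 0 0 0" --pt "-0.25 0 0 0 0 0" --pt "-0.4 0 0 0 0 0" --pt "-0.45 0 -0.1 0 0 0" --pt "-0.45 0 -0.3 0 0 0" --pt "-0.45 0 -0.5 0 0 0" --pt "-0.45 0 -0.7 0 0 0" --pt "-0.45 0 -0.8 0 0 0" --pt "-0.45 0 -0.8 0 0 0"

```text
time_s: 17.05
position: [0.6926, 0.1795, 0.3063]
tcp_rot: [[-0.997, -0.077, 0.009], [-0.077, 0.997, -0.001], [-0.009, -0.001, -1.0]]
force: [0.6, -0.2, 0.2]
opening: 0.004
grasp_force: 0.0
```

```bash
python3 guard.py 8; python3 - <<'E'
from cupfit import *
fit('8',[.472,.236],.04,.165);fit('8',[.4855,.088],.04,.165)
E
```

```text
scene 1239 angle 89.52 b 0.0004 med r 0.001 zmax 0.123
top 287 angle 89.29 b -0.0029 med r 0.0007 zmax 0.1256
scene 673 xy at z=0.103 [0.4711 0.2359] slope deg [ 0.3  -0.02] top z -0.3775 zmin 0.045 med 0.002Traceback (most recent call last):
  File "<stdin>", line 2, in <module>
  File "cupfit.py", line 14, in fit
    print(n,len(Q),'xy at z=%.3f'%((zlo+zhi)/2),s.x[:2].round(4),'slope deg',np.degrees(s.x[2:4]).round(2),'top z',((zlo+zhi)/2+s.x[4]).round(4),'zmin',np.percentile(Q[:,2],2).round(4),'med',np.median(r).round(4))
                                                                                                                                                        ~~~~~~~~~~~~~^^^^^^^^^^
    return _quantile_unchecked(
        a, q, axis, out, overwrite_input, method, keepdims, weights)
    return _ureduce(a,
                    func=_quantile_ureduce_func,
    ...<5 lines>...
                    overwrite_input=overwrite_input,
                    method=method)
    r = func(a, **kwargs)
    result = _quantile(arr,
                       quantiles=q,
    ...<2 lines>...
                       out=out,
                       weights=wgt)
    slices_having_nans = np.isnan(arr[-1, ...])
                                  ~~~^^^^^^^^^
IndexError: index -1 is out of bounds for axis 0 with size 0
```

View pics/scene8.png

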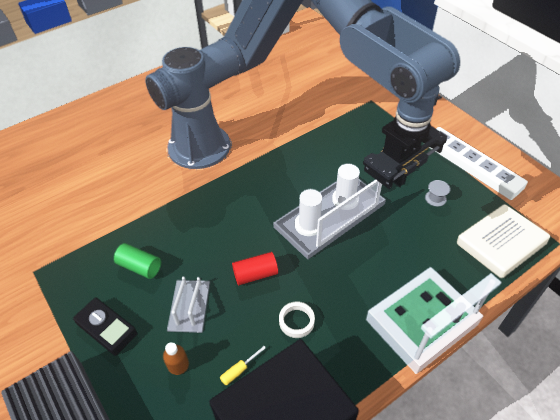

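The picture shows the cup upside down on its peg (347,182), the spare cup in place (310,210) and the guard upright (350,212). The cradle is empty (188,305), the bystanders have not moved, and the arm is clear. The fit error only means the arm hides the cup in the top view. I hand in.

```bash
python3 -c "
from rig import ticket;print(ticket.hand_in())"
```

```text
the job is handed in; nothing more can be done
None
```

The cup stands upside down on the free peg with its rim on the foot, the splash guard is upright (measured about 89.4°), nothing else was moved, and the job is handed in at about 17 s of the 64 s allowed.

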